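# Find the heavy side of a rotor and hold it down

### The arm

A 6-joint arm with a two-finger parallel gripper is mounted at the origin on the work surface. World frame = base frame: x ahead of the robot, y to its left, z up, the work surface at z = 0. Lengths are in mm, angles in rad, forces in N, time in s.
With the tool pointing down it reaches from about 350 to 975 mm from the base axis. Payload 7.1 kg.
Tool frame: the origin (TCP) lies at the very end of the fingers, on their centre line; the grasp point (between the pads) lies 19 mm behind it (ctrl.pinch_z is the z of the grasp point in the tool frame, in mm); z points along the fingers, y is the direction in which the jaws open and shut (so a half turn about z gives the same grasp; the last joint's range is limited). The gripper opens to 88 mm and grips with 3 to 60 N. Pads are 20 mm wide; open, the fingers measure 115 mm over their backs; the gripper's body (75 mm by 178 mm) begins 61 mm behind the grasp point.
Start: joints at [1.142, 0.423, 1.63, -0, 1.089, -0.019], TCP at [248.984, 573.247, 222.675] pointing down, gripper open.
Joint ranges: [-3, 3], [-0.9, 2.11], [0.09, 2.58], [-1.31, 4.45], [0.11, 2.69], [-2.54, 2.54]. Speed limits (rad/s): [2.39, 2.39, 3.01, 3.14, 3.14, 3.14].

### API

Orientations are given as a rotation vector (axis times angle).
In Python, from workcell import get_obs, optics, ctrl gives the robot as it stands.
- The arm moves only by the shell command python3 -m jog 'ROWS'. ROWS is a JSON object of lists of equal length, an entry for each row: "delta_rot": the turn, a rotation vector about the tool's x, y, z in rad, a list of three; "translation": the shift along the tool's x, y, z in mm, a list of three; "hand": the opening, from -1 (shut) to 1 (fully open). In form: {"delta_rot": [[rx, ry, rz], ...], "translation": [[x, y, z], ...], "hand": [hand, ...]}. A call has 1 to 5 rows; each row is the pose to reach, as a shift and turn from the pose commanded when the call began, along the tool's axes at that moment; what a row does not reach only later rows make up. A row lasts 1/10 s, in which the tool goes at most 50 mm and 8.59 degrees, less where a joint would pass 70% of its speed; a pose out of reach is approached as far as the arm can. A call with a gripper value outside its range is refused whole. The fingers move at their own pace and stop on an object; the grip force is fixed at half the most. Time passes only in rows, so rows that repeat a pose let the fingers close. It gives the time, the measured TCP pose, the force and the opening at its end, in the units of the state.
- get_obs(): the state, without advancing time (a new reading comes with each control period).
- optics.get_image(name): name is "side" or "top" or "wrist"; returns the picture (480x640x3 uint8, red, green, blue); there is no depth.
- optics.calibration(name): a dict with "intrinsics" (3x3 intrinsics, pixels), "cam_to_world" (4x4, takes a point from camera to world coordinates). Camera axes: x right, y up, looking along -z (the intrinsics and any distortion apply to the point x, -y, -z); pixel columns grow to the right and rows downward; lengths in mm; the calibration is good to about 2 mm. A picture is of the moment at which its call begins: read the wrist's pose just before it. calibration takes no time and is no camera call; for the wrist camera it gives the pose at the moment of the call.
- ctrl.close_job(): hands the job in, once; it reports no verdict.
The state is a dict: "t": time; "qpos": joint angles; "qvel": joint speeds; "joint_torque": joint torques, N m; "ee_pos": TCP position; "orientation": TCP orientation; "ft_force": force on the tool from outside, world axes, zero at the start; "moment": the same for the moment, N m; "width": finger opening in mm.
Only numpy, scipy, OpenCV 4.12 (cv2) and the standard library are available. Lean on these libraries where they do the work, as an engineer would, in place of code of your own. Each camera call takes 0.05 s, during which the arm holds its last target. There are 200 camera calls.

### The job

The drum-shaped rotor on the green balancing stand has a weight sealed inside it, and nothing on the outside shows on which side. Take the red crank grip, wind the rotor by hand at least half a turn to feel where it is heavy, then bring the heavy side straight down (to within about 15 degrees) and finish still gripping the red crank grip with the rotor held at rest, so that I can mark it. Leave the other things on the bench where they are.

Things in the scene. Friction and masses are not known exactly. Their poses are not given: they have to be found in the camera images.
- axle (a point): Centre of the rotor, on its axle, 130 mm above the bench. It belongs to the fixed green stand and keeps the stand's axes: y lies level along the axle, z is up. The rotor is a closed aluminium drum, 140 mm diameter, 40 mm long (y from -20 to +20 mm). The stand's base plate is 14 mm thick, x from -75 to +75 mm, y from -55 to +115 mm.
- pedestal (a point): Middle of the bearing housing that carries the rotor, on the axle, 62 mm from the drum's centre on its +y side; housing and pedestal are 68 mm wide, y from 40 to 84 mm, and reach 34 mm above the axle. Same axes as point axle.
- drum_face (a point): Centre of the drum's crank-side face (y = -20 mm), same axes as point axle. The crank sticks out of this face towards -y; nothing else stands on that side. A brass counterweight opposite the crank balances crank and grip, so only the weight sealed inside the drum makes one side heavy. Its angle to the crank is different every time.
- rotor (a joint): Rotor angle: 0 with the crank straight up, growing as the crank goes from up to the stand's +x side, then down; no stops. Grip centre: (50 sin, -90, 50 cos) mm of it from point axle. Bearing drag 0.22 N m against motion holds the rotor where left. The weight adds 0.16 to 0.19 N m times the sine of its angle from straight down: stiff while the heavy side is raised, light while it sinks.
- crank_grip: Red crank grip: plastic sleeve, 24 mm diameter, 56 mm long, level, parallel to the axle; origin at its centre. It spins freely on the steel crank pin, 50 mm off the axle, so a hand can grip it firmly from above and keep its own attitude while carrying it round the circle; its own spin means nothing. Its centre is 70 mm clear of the drum's face and never under 80 mm above the bench.
- dish_mid (a point): Bystander: glass dish, 90 mm diameter, 16 mm high; centre.
- jar_mid (a point): Bystander: amber jar, 60 mm diameter, 100 mm high; centre.
- marker_mid (a point): Bystander: white marker pen with blue cap, 135 mm long, 17 mm thick, lying; near its middle.
- beaker_mid (a point): Bystander: glass beaker, 64 mm diameter, 85 mm high; centre.
- screw_tray_mid (a point): Bystander: open steel tray, 100 x 140 x 30 mm; centre.
- screwdriver_grip (a point): Bystander: screwdriver with yellow handle, 170 mm long, lying; middle of its handle.

How it is judged:
By the outcome, as a careful person would: the job done as asked, in the order asked, and still so for the second after the job is handed in, while the arm keeps its last pose, push and grip.
It also fails if it takes over 69 s, if anything falls off the work surface, if the arm or the gripper's body presses on something with over 40 N, if the wrist force passes 120 N, or if a joint passes its speed limit or range.

## Working session

There is one attempt and no reset: what is moved stays moved. The work goes in short steps, Python scripts to look and compute and a shell command to move; the robot and the scene stay as the last step left them, time stands still between calls to the robot, and variables do not carry over. Pictures are saved under pics/ and viewed, about 8 in all and at most 12, crops included, and the job is handed in when it is done.

```bash
mkdir -p pics; python3 - <<'E'
from workcell import get_obs, optics, ctrl
import cv2,numpy as np
for n in ("side","top"):
    cv2.imwrite(f"pics/{n}0.png",optics.get_image(n)[:,:,::-1]); c=optics.calibration(n); print(n,np.round(c["intrinsics"],1).tolist(),np.round(c["cam_to_world"],3).tolist(),c.keys())
print(get_obs(),ctrl.pinch_z)
E
```

```text
side [[514.8, 0.0, 307.0], [0.0, 514.8, 241.5], [0.0, 0.0, 1.0]] [[0.99, 0.095, -0.107, 425.403], [-0.143, 0.665, -0.733, -832.387], [0.002, 0.741, 0.671, 882.589], [0.0, 0.0, 0.0, 1.0]] dict_keys(['intrinsics', 'cam_to_world'])
top [[606.4, 0.0, 325.0], [0.0, 606.4, 236.8], [0.0, 0.0, 1.0]] [[0.024, 0.987, -0.156, 358.439], [-1.0, 0.021, -0.017, -17.334], [-0.014, 0.156, 0.988, 1374.301], [0.0, 0.0, 0.0, 1.0]] dict_keys(['intrinsics', 'cam_to_world'])
{'t': 0.1, 'qpos': array([ 1.14203322e+00,  4.23749110e-01,  1.63059617e+00,  4.07268932e-06,
        1.08859380e+00, -1.90145169e-02]), 'qvel': array([ 0.00122235, -0.002122  , -0.00192721, -0.00050552,  0.00119048,
        0.00072852]), 'joint_torque': array([ 8.16867268e-04, -5.45617747e+01, -2.74326038e+01,  6.46145199e-02,
        1.87860557e-02, -2.12258072e-05]), 'ee_pos': array([248.76553321, 572.82199528, 221.99582524]), 'orientation': array([-6.39079685e-01, -3.07559377e+00,  2.06072477e-03]), 'ft_force': array([-0.71879986,  0.5405446 ,  0.12846018]), 'moment': array([-0.02023583,  0.02505087, -0.00646905]), 'width': 88.15532717328192} -18.700000000000003
```

View pics/side0.png

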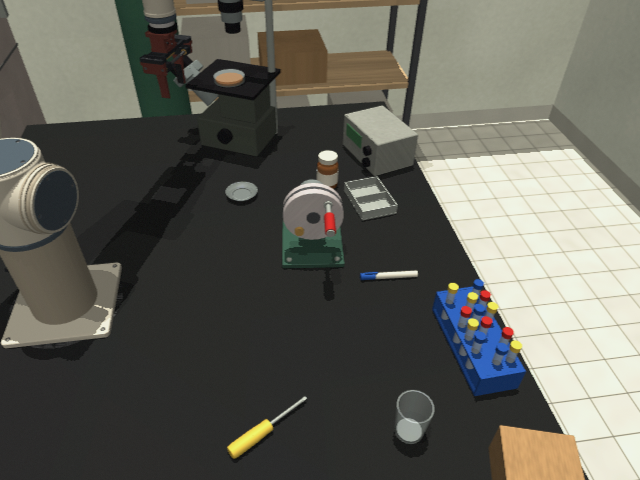

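View pics/top0.png

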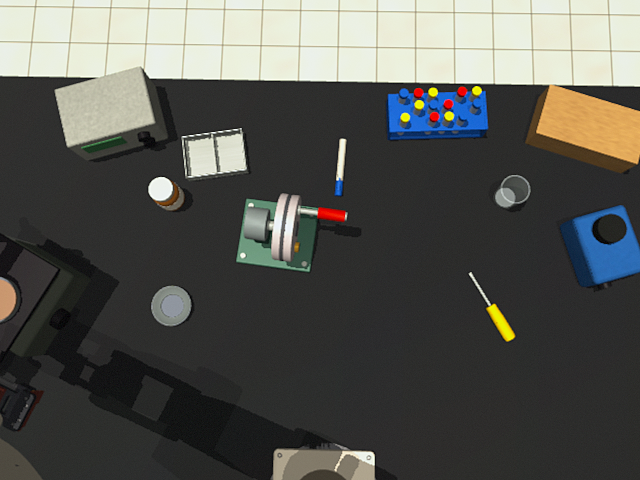

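```bash
cat > h.py <<'E'
import numpy as np,cv2
from workcell import get_obs,optics,ctrl
from scipy.spatial.transform import Rotation as R
def ray(n,uv,c=None):
    c=c or optics.calibration(n);K=c["intrinsics"];T=np.array(c["cam_to_world"])
    d=np.linalg.inv(K)@[uv[0],uv[1],1.];d=T[:3,:3]@(d*[1,-1,-1]);return T[:3,3],d/np.linalg.norm(d)
def atz(n,uv,z): o,d=ray(n,uv);return o+d*(z-o[2])/d[2]
def tri(rs):
    A=[np.eye(3)-np.outer(d,d) for o,d in rs];p=np.linalg.solve(sum(A),sum(a@o for a,(o,d) in zip(A,rs)))
    return p,[round(np.linalg.norm(a@(p-o)),1) for a,(o,d) in zip(A,rs)]
def red(im,box):
    x0,y0,x1,y1=box;h=cv2.cvtColor(im,cv2.COLOR_RGB2HSV);m=((h[...,0]<8)|(h[...,0]>172))&(h[...,1]>150)&(h[...,2]>60)
    k=np.zeros_like(m);k[y0:y1,x0:x1]=1;m&=k
    p=np.argwhere(m)[:,::-1].astype(np.float32);r=cv2.minAreaRect(p);b=cv2.boxPoints(r)
    return p.mean(0),r,len(p)
E
python3 - <<'E'
from h import *
s=cv2.imread("pics/side0.png")[:,:,::-1].copy();t=cv2.imread("pics/top0.png")[:,:,::-1].copy()
a=red(s,(300,190,350,250));b=red(t,(300,195,360,230));print(a,b)
print("grip",tri([ray("side",a[1][0]),ray("top",b[1][0])]))
h=cv2.cvtColor(t,cv2.COLOR_RGB2HSV);m=((h[...,0]>50)&(h[...,0]<90)&(h[...,1]>60)&(h[...,2]>35)).astype(np.uint8)
k=np.zeros_like(m);k[190:280,225:330]=1;m*=k
r=cv2.minAreaRect(np.argwhere(m)[:,::-1].astype(np.float32));c=cv2.boxPoints(r);print(m.sum(),c)
P=np.array([atz("top",u,14) for u in c]);print(P.round(1),np.linalg.norm(P-np.roll(P,-1,0),axis=1),P.mean(0))
cv2.imwrite("pics/crop.png",np.hstack([cv2.resize(t[185:285,225:360,::-1],None,fx=3,fy=3,interpolation=2),cv2.resize(s[170:270,275:405,::-1],None,fx=3,fy=3,interpolation=2)]))
E
```

```text
(array([329.27167, 221.57803], dtype=float32), ((329.3827819824219, 222.09312438964844), (18.68523406982422, 10.214594841003418), 85.2363510131836), 173) (array([330.9277 , 214.10242], dtype=float32), ((330.9825134277344, 214.13101196289062), (27.622217178344727, 12.026898384094238), 7.594643592834473), 332)
grip (array([594.2554879 ,  -7.52177986, 176.75654348]), [np.float64(0.0), np.float64(0.0)])
2337 [[235.      261.99997]
 [244.59998 194.79994]
 [328.03998 206.71994]
 [318.44    273.91998]]
[[511.5 208.3  14. ]
 [667.4 193.5  14. ]
 [643.4   0.9  14. ]
 [488.7  19.   14. ]] [156.59606301 194.07871373 155.75727558 190.72457181] [577.75806494 105.44690493  14.        ]
```

View pics/crop.png

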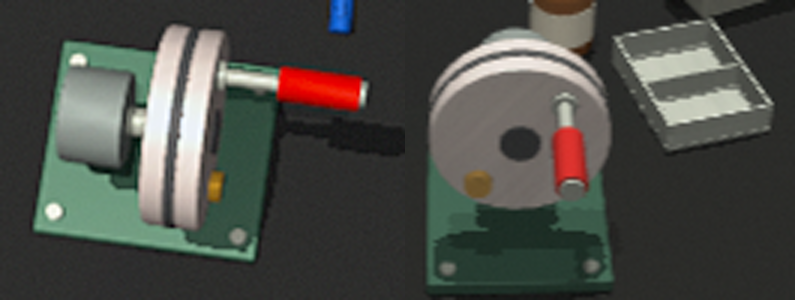

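```bash
python3 - <<'E'
from h import *
C=np.array([[246.3,199],[236.3,261.2],[310.3,271.7],[319.7,209]])
P=np.array([atz("top",u,14) for u in C]);print(P.round(1),np.linalg.norm(P-np.roll(P,-1,0),axis=1))
y=(P[0]+P[1]-P[2]-P[3]);y/=np.linalg.norm(y);x=P[0]+P[3]-P[1]-P[2];x/=np.linalg.norm(x);print("x",x,"y",y)
# average yaw
yaw=(np.arctan2(x[1],x[0])+np.arctan2(-y[0],y[1]))/2;print("yaw",yaw)
ex=np.array([np.cos(yaw),np.sin(yaw),0]);ey=np.array([-ex[1],ex[0],0])
ax=P.mean(0)-30*ey;ax[2]=130;print("axle",ax)
for g in [tri([ray("side",(329.4,222.1)),ray("top",(331,214.1))])[0],tri([ray("side",(329.6,222.5)),ray("top",(331.7,214.2))])[0]]:
    d=g-ax;print(g,"local",d@ex,d@ey,d[2],"r",np.hypot(d@ex,d[2]),"th",np.degrees(np.arctan2(d@ex,d[2])))
# check: drum face centre in side & drum top view
K=optics.calibration("side")
o,d=ray("side",(313.3,218));f=ax-20*ey;print("face resid",np.linalg.norm(np.cross(f-o,d)))
E
```

```text
[[657.6 189.2  14. ]
 [513.4 205.5  14. ]
 [493.3  37.4  14. ]
 [637.7  19.9  14. ]] [145.13529486 169.23694695 145.44888069 170.44557938]
x [ 0.99318204 -0.11657371  0.        ] y [0.11769826 0.9930494  0.        ]
yaw -0.11740553923884728
axle [571.98609842  83.20369067 130.        ]
[594.30223027  -7.55505538 176.76395021] local 32.7936218421053 -87.51992967909737 46.763950213797074 r 57.116448358782755 th 35.04038887552037
[594.30476747  -8.97340577 176.78216587] local 32.96228147404316 -88.92821878489781 46.782165873759595 r 57.22834126387035 th 35.168170448312225
face resid 2.6431259876504667
```

```bash
cat >> h.py <<'E'
EX=np.array([.9931,-.1171,0]);EY=np.array([.1171,.9931,0]);AX=np.array([572.,83.2,130.])
def cur(): o=get_obs();return o["ee_pos"],R.from_rotvec(o["orientation"])
def rows(pw,Rt=None):
    p,r=cur();t=r.inv().apply(np.array(pw)-p);d=(r.inv()*Rt).as_rotvec() if Rt is not None else np.zeros(3)
    print("trans",t.round(1),"rot",d.round(3));return t,d
def Rdown(s): y=s*EX;z=np.array([0,0,-1.]);return R.from_matrix(np.c_[np.cross(y,z),y,z])
E
python3 - <<'E'
from h import *
p,r=cur();print(p,r.as_matrix().round(3))
for s in(1,-1): rows([594,-9,290],Rdown(s))
rows([p[0],p[1],290])
E
```

```text
[248.76553321 572.82199528 221.99582524] [[-0.917  0.398 -0.001]
 [ 0.398  0.917 -0.001]
 [ 0.    -0.001 -1.   ]]
trans [-548.4 -396.2  -67.5] rot [-1.000e-03  1.000e-03  1.278e+00]
trans [-548.4 -396.2  -67.5] rot [-1.000e-03 -1.000e-03 -1.863e+00]
trans [  0.   -0.1 -68. ] rot [0. 0. 0.]
```

```bash
python3 -m jog '{"delta_rot":[[0,0,0],[0,0,0],[0,0,0.12],[0,0,0.25],[0,0,0.38]],"translation":[[0,0,-45],[0,0,-80],[-35,-25,-90],[-75,-53,-90],[-115,-82,-90]],"hand":[1,1,1,1,1]}'; python3 -c "
from h import *
rows([594,-9,300],Rdown(1))"
```

```text
t: 0.6
ee_pos: [322.1, 451.1, 312.9]
orientation: [1.214, 2.897, 0.001]
ft_force: [1.4, -0.8, 0.6]
width: 88.0
trans [-518.7 -128.8   12.8] rot [ 0.001 -0.     0.894]
```

```bash
python3 -m jog '{"delta_rot":[[0,0,0.1],[0,0,0.2],[0,0,0.3],[0,0,0.4],[0,0,0.5]],"translation":[[-42,-10,0],[-84,-21,0],[-126,-31,0],[-168,-42,0],[-210,-52,0]],"hand":[1,1,1,1,1]}'; python3 -c "
from h import *
rows([594,-9,300],Rdown(1))"
```

```text
t: 1.1
ee_pos: [433.0, 264.7, 312.5]
orientation: [-1.893, -2.507, 0.001]
ft_force: [0.4, -0.7, 0.1]
width: 87.7
trans [-307.3   80.    12.5] rot [-0.     0.     0.394]
```

```bash
python3 -m jog '{"delta_rot":[[0,0,0.08],[0,0,0.16],[0,0,0.24],[0,0,0.32],[0,0,0.39]],"translation":[[-44,11,0],[-88,23,0],[-132,34,0],[-176,46,0],[-220,57,0]],"hand":[1,1,1,1,1]}'; python3 -c "
from h import *
rows([594,-9,300],Rdown(1))"
```

```text
t: 1.6
ee_pos: [549.0, 69.1, 312.5]
orientation: [-2.342, -2.093, 0.0]
ft_force: [0.9, 0.6, 0.5]
width: 87.7
trans [-72.6  53.5  12.4] rot [-0.     0.     0.005]
```

```bash
python3 -m jog '{"delta_rot":[[0,0,0.005],[0,0,0.005],[0,0,0.005],[0,0,0.005]],"translation":[[-36,27,0],[-73,53,12],[-73,53,12],[-73,53,12]],"hand":[1,1,1,1]}'; python3 - <<'E'
from h import *
import pickle
c=optics.calibration("wrist");im=optics.get_image("wrist");cv2.imwrite("pics/w1.png",im[:,:,::-1]);pickle.dump(c,open("w1.pkl","wb"))
print(c["intrinsics"],np.round(c["cam_to_world"],3),cur()[0])
E
```

```text
t: 2.0
ee_pos: [592.8, -8.2, 299.7]
orientation: [-2.345, -2.088, 0.002]
ft_force: [-0.2, -0.1, 0.3]
width: 87.7
[[365.65544772   0.         321.04211629]
 [  0.         365.65544772 244.66593061]
 [  0.           0.           1.        ]] [[ 9.93000e-01  1.13000e-01  3.10000e-02  6.03382e+02]
 [-1.17000e-01  9.58000e-01  2.61000e-01  6.36230e+01]
 [-0.00000e+00 -2.63000e-01  9.65000e-01  4.61395e+02]
 [ 0.00000e+00  0.00000e+00  0.00000e+00  1.00000e+00]] [592.71389852  -7.28468105 300.20343527]
```

View pics/w1.png

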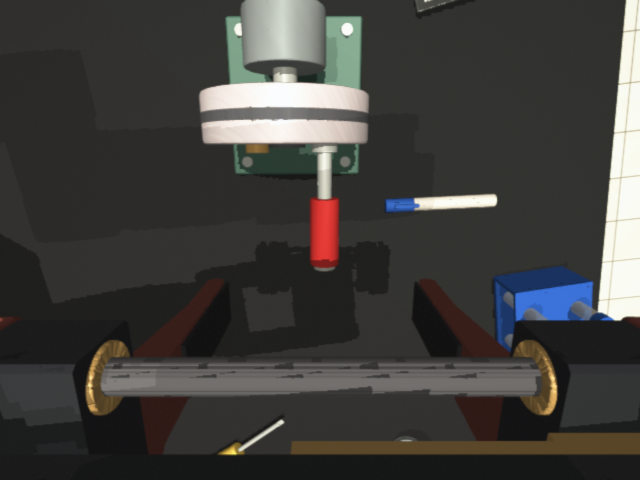

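```bash
python3 - <<'E'
from h import *
import pickle
c=pickle.load(open("w1.pkl","rb"));im=cv2.imread("pics/w1.png")[:,:,::-1].copy()
a=red(im,(295,185,355,285));print(a)
W=ray("w",a[1][0],c);S=ray("side",(329.4,222.1));T=ray("top",(331,214.1))
for rs in ([W,S],[W,T],[W,S,T]):
    p,e=tri(rs);d=p-AX;print(p.round(1),e,(d@EX).round(1),(d@EY).round(1),d[2].round(1),np.hypot(d@EX,d[2]))
def pz(uv,z): o,d=ray("w",uv,c);return o+d*(z-o[2])/d[2]
for uv in((200,130),(368,128),(284.5,129)):
    q=pz(uv,130);print(q.round(1),((q-AX)@EX).round(1),((q-AX)@EY).round(1))
for uv in((238,31),(347,29),(247,162),(345,161)): q=pz(uv,16);print("bolt",((q-AX)@EX).round(1),((q-AX)@EY).round(1))
E
```

```text
(array([323.99948, 232.0366 ], dtype=float32), ((324.0, 232.0), (70.0, 28.0), 90.0), 1967)
[596.5  -3.8 173.4] [np.float64(1.4), np.float64(1.4)] 34.5 -83.6 43.4 55.421632026867904
[597.6  -7.4 159.7] [np.float64(0.1), np.float64(0.1)] 36.0 -86.9 29.7 46.688756196191584
[595.9  -5.5 173.8] [np.float64(2.4), np.float64(1.3), np.float64(2.3)] 34.1 -85.2 43.8 55.50588019428284
[500.8  88.3 130. ] -71.4 -3.3
[645.3  73.  130. ] 74.0 -1.6
[573.5  80.6 130. ] 1.8 -2.4
bolt -57.1 104.0
bolt 61.6 106.0
bolt -54.7 -35.3
bolt 61.9 -34.1
```

```bash
cat >> h.py <<'E'
AX=np.array([574.5,83.,130.])
RT=Rdown(1)*R.from_rotvec([0,.26,0])
def tcp(g): return np.array(g)+18.7*RT.apply([0,0,1.])
def loc(p): d=p-AX;return np.array([d@EX,d@EY,d[2]])
def grasp(): p,r=cur();return p-18.7*r.apply([0,0,1.])
E
python3 - <<'E'
from h import *
g=AX+EX*30-EY*89+[0,0,40];print(g)
rows(tcp(g+[0,0,60]),RT);rows(tcp(g),RT);print(get_obs()["qpos"])
E
```

```text
[593.8711  -8.8989 170.    ]
trans [ 3.3  1.5 88.3] rot [-0.002  0.26   0.003]
trans [  3.3   1.5 148.3] rot [-0.002  0.26   0.003]
[-3.25638490e-02  2.97650005e-01  1.62739423e+00  4.02036020e-04
  1.21788473e+00  8.19677148e-02]
```

```bash
python3 -m jog '{"delta_rot":[[0,0.13,0],[0,0.26,0],[0,0.26,0],[0,0.26,0],[0,0.26,0]],"translation":[[2,1,15],[3,3,50],[3,3,88],[3,3,88],[3,3,88]],"hand":[1,1,1,1,1]}'; python3 - <<'E'
from h import *
print(loc(grasp()));g=AX+EX*32-EY*89+[0,0,40];rows(tcp(g),RT)
c=optics.calibration("wrist");im=optics.get_image("wrist");cv2.imwrite("pics/w2.png",im[:,:,::-1])
S=ray("side",(329.4,222.1));T=ray("top",(331,214.1))
a=red(im,(200,100,440,400));W=ray("w",a[1][0],c);print(a)
import pickle
c1=pickle.load(open("w1.pkl","rb"));W1=ray("w",(324,232),c1)
for rs in ([W,S],[W,T],[W,S,T],[W,W1]):
    p,e=tri(rs);print(loc(p).round(1),e)
E
```

```text
t: 2.55
ee_pos: [596.3, -3.5, 213.4]
orientation: [-2.203, -1.968, -0.287]
ft_force: [1.0, -0.1, 0.1]
width: 87.5
[ 31.82097263 -88.19149252 101.43556766]
trans [-16.6   0.3  59.2] rot [-0.002 -0.     0.005]
(array([319.86108, 293.7573 ], dtype=float32), ((319.5, 294.0), (96.0, 39.0), 90.0), 3729)
[ 31.8 -85.   44.5] [np.float64(1.3), np.float64(1.3)]
[ 33.1 -87.   31.5] [np.float64(0.2), np.float64(0.2)]
[ 31.4 -86.1  44.9] [np.float64(2.0), np.float64(1.1), np.float64(1.6)]
[ 33.2 -87.3  28.3] [np.float64(0.2), np.float64(0.2)]
```

View pics/w2.png

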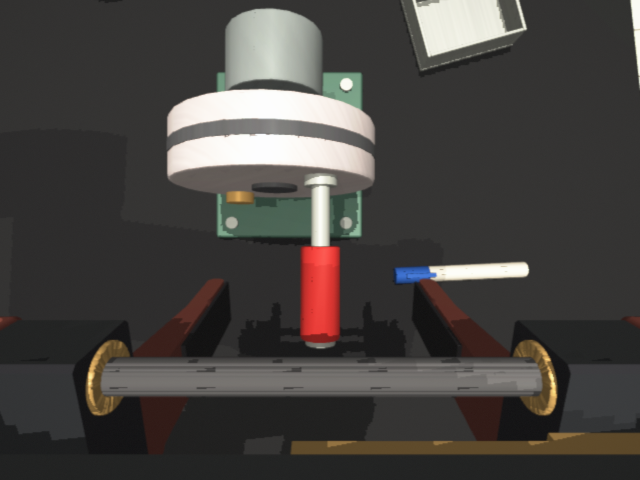

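```bash
python3 -m jog '{"delta_rot":[[0,0,0],[0,0,0],[0,0,0],[0,0,0],[0,0,0]],"translation":[[-9,0,32],[-17,0,61],[-17,0,61],[-17,0,61],[-17,0,61]],"hand":[1,1,1,0,-0.5]}'; python3 -m jog '{"delta_rot":[[0,0,0],[0,0,0],[0,0,0],[0,0,0],[0,0,0]],"translation":[[0,0,0],[0,0,0],[0,0,0],[0,0,0],[0,0,0]],"hand":[-1,-1,-1,-1,-1]}'; python3 - <<'E'
from h import *
o=get_obs();print(loc(grasp()),o["width"],o["ft_force"],o["moment"])
c=optics.calibration("wrist");im=optics.get_image("wrist");cv2.imwrite("pics/w3.png",im[:,:,::-1])
E
```

```text
t: 3.1
ee_pos: [598.1, -5.3, 152.0]
orientation: [-2.206, -1.97, -0.292]
ft_force: [-0.4, -0.4, 0.1]
width: 75.1
t: 3.6
ee_pos: [596.5, -5.6, 149.4]
orientation: [-2.205, -1.967, -0.288]
ft_force: [-0.6, -0.3, 0.9]
width: 35.3
[ 32.1954849  -90.21151162  37.493356  ] 35.270926982929815 [-0.55176824 -0.32052614  0.88337391] [-0.12550905  0.04775785  0.04559474]
```

View pics/w3.png

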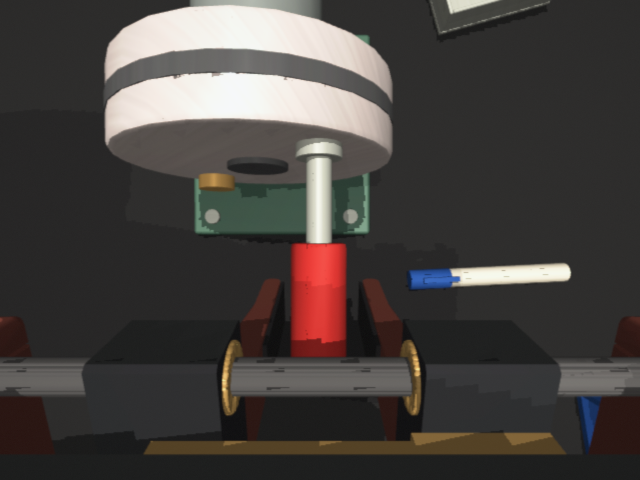

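```bash
python3 -m jog '{"delta_rot":[[0,0,0],[0,0,0],[0,0,0],[0,0,0],[0,0,0]],"translation":[[0,0,0],[0,0,0],[0,0,0],[0,0,0],[0,0,0]],"hand":[-1,-1,-1,-1,-1]}'; python3 - <<'E'
from h import *
o=get_obs();print(loc(grasp()),o["width"],o["ft_force"],o["moment"])
E
```

```text
t: 4.15
ee_pos: [596.2, -5.5, 149.1]
orientation: [-2.205, -1.967, -0.288]
ft_force: [-0.9, -0.1, -3.0]
width: 23.0
[ 31.99033928 -90.18123851  37.21023824] 22.966416038940412 [-0.9029505  -0.05988152 -3.04887071] [-0.27354159  0.15866266  0.06642411]
```

```bash
cat >> h.py <<'E'
def arc(a,b,n=5,r=50.,cx=0,cz=0):
    s=np.radians(a);out=[]
    for k in range(1,n+1):
        t=np.radians(a+(b-a)*k/n);dx=r*(np.sin(t)-np.sin(s))+cx*k/n;dz=r*(np.cos(t)-np.cos(s))+cz*k/n
        out.append([round(.257*dz,1),round(dx,1),round(-.966*dz,1)])
    print(a,b,out)
def rep(th=None):
    o=get_obs();l=loc(grasp());F=np.array(o["ft_force"]);t=np.radians(th) if th is not None else np.arctan2(l[0],l[2])
    fx,fy,fz=F@EX,F@EY,F[2]
    print("t",round(o["t"],2),"loc",l.round(1),"r",np.hypot(l[0],l[2]).round(1),"th",np.degrees(np.arctan2(l[0],l[2])).round(1),"Frad",round(fx*np.sin(t)+fz*np.cos(t),1),"Ftan",round(fx*np.cos(t)-fz*np.sin(t),1),"Fy",round(fy,1),"w",round(o["width"],1),"rel",np.round(o["orientation"],3))
E
python3 -c "
from h import *
for a in range(40,400,30): arc(a,a+30)"
```

```text
40 70 [[np.float64(-0.9), np.float64(3.8), np.float64(3.4)], [np.float64(-1.9), np.float64(7.3), np.float64(7.3)], [np.float64(-3.0), np.float64(10.3), np.float64(11.4)], [np.float64(-4.2), np.float64(12.8), np.float64(15.8)], [np.float64(-5.4), np.float64(14.8), np.float64(20.5)]]
70 100 [[np.float64(-1.3), np.float64(1.5), np.float64(4.8)], [np.float64(-2.6), np.float64(2.5), np.float64(9.8)], [np.float64(-3.9), np.float64(3.0), np.float64(14.8)], [np.float64(-5.3), np.float64(2.9), np.float64(19.9)], [np.float64(-6.6), np.float64(2.3), np.float64(24.9)]]
100 130 [[np.float64(-1.3), np.float64(-1.2), np.float64(4.9)], [np.float64(-2.6), np.float64(-2.9), np.float64(9.7)], [np.float64(-3.8), np.float64(-5.1), np.float64(14.3)], [np.float64(-5.0), np.float64(-7.8), np.float64(18.6)], [np.float64(-6.0), np.float64(-10.9), np.float64(22.7)]]
130 160 [[np.float64(-1.0), np.float64(-3.6), np.float64(3.7)], [np.float64(-1.9), np.float64(-7.5), np.float64(7.0)], [np.float64(-2.6), np.float64(-11.8), np.float64(9.9)], [np.float64(-3.3), np.float64(-16.4), np.float64(12.4)], [np.float64(-3.8
[... 1628 characters left out ...]
), np.float64(-9.9)], [np.float64(3.3), np.float64(16.4), np.float64(-12.4)], [np.float64(3.8), np.float64(21.2), np.float64(-14.3)]]
340 370 [[np.float64(0.4), np.float64(5.0), np.float64(-1.5)], [np.float64(0.6), np.float64(10.1), np.float64(-2.4)], [np.float64(0.8), np.float64(15.4), np.float64(-2.9)], [np.float64(0.7), np.float64(20.6), np.float64(-2.8)], [np.float64(0.6), np.float64(25.8), np.float64(-2.2)]]
370 400 [[np.float64(-0.3), np.float64(5.1), np.float64(1.1)], [np.float64(-0.7), np.float64(10.0), np.float64(2.8)], [np.float64(-1.3), np.float64(14.8), np.float64(4.9)], [np.float64(-2.0), np.float64(19.3), np.float64(7.5)], [np.float64(-2.8), np.float64(23.5), np.float64(10.6)]]
```

```bash
python3 -c "
from h import *
rep()"; python3 -m jog '{"delta_rot":[[0,0,0],[0,0,0],[0,0,0],[0,0,0],[0,0,0]],"translation":[[-0.9,3.8,3.4],[-1.9,7.3,7.3],[-3.0,10.3,11.4],[-4.2,12.8,15.8],[-5.4,14.8,20.5]],"hand":[-1,-1,-1,-1,-1]}' >/dev/null; python3 -c "
from h import *
rep()"
```

```text
t 4.15 loc [ 32.  -90.2  37.2] r 49.1 th 40.7 Frad -2.9 Ftan 1.3 Fy -0.2 w 23.0 rel [-2.205 -1.967 -0.288]
t 4.65 loc [ 46.3 -90.1  15.3] r 48.7 th 71.7 Frad -6.1 Ftan -2.6 Fy -1.7 w 23.6 rel [-2.204 -1.966 -0.286]
```

```bash
python3 -m jog '{"delta_rot":[[0,0,0],[0,0,0],[0,0,0],[0,0,0],[0,0,0]],"translation":[[-1.3,1.3,4.8],[-2.6,2.1,9.8],[-3.9,2.4,14.8],[-5.3,2.1,19.9],[-6.6,1.3,24.9]],"hand":[-1,-1,-1,-1,-1]}' >/dev/null; python3 -c "
from h import *
rep()"; python3 -m jog '{"delta_rot":[[0,0,0],[0,0,0],[0,0,0],[0,0,0],[0,0,0]],"translation":[[-1.3,-1.2,4.9],[-2.6,-2.9,9.7],[-3.8,-5.1,14.3],[-5.0,-7.8,18.6],[-6.0,-10.9,22.7]],"hand":[-1,-1,-1,-1,-1]}' >/dev/null; python3 -c "
from h import *
rep()"
```

```text
t 5.15 loc [ 47.6 -90.1 -10.1] r 48.7 th 101.9 Frad -8.2 Ftan -3.0 Fy -2.3 w 23.3 rel [-2.204 -1.966 -0.286]
t 5.65 loc [ 36.7 -90.1 -32.6] r 49.1 th 131.6 Frad -15.9 Ftan -3.8 Fy -4.1 w 23.4 rel [-2.203 -1.966 -0.287]
```

```bash
python3 - <<'E'
from h import *
from scipy.optimize import least_squares as ls
P=np.array([[32,37.2],[46.3,15.3],[47.6,-10.1],[36.7,-32.6]])
s=ls(lambda c:np.hypot(*(P-c[:2]).T)-50,[0,0]);print(s.x,s.fun);print(np.degrees(np.arctan2(*(P-s.x).T)))
s=ls(lambda c:np.hypot(*(P-c[:2]).T)-c[2],[0,0,50]);print(s.x,s.fun)
E
```

```text
[-1.32003409 -0.0745631 ] [-0.00382289  0.04043202 -0.06324881  0.03425864]
[ 41.79378763  72.10685208 101.58156307 130.54637703]
[-1.42061952 -0.08139259 50.08670916] [-0.01835546  0.05154735 -0.05278434  0.01959245]
```

```bash
cat >> h.py <<'E'
AX=AX-1.32*EX
def path(x,z,a,b,call=30,n=5):
    # commanded x,z local (new AX); true circle r=50
    s=np.sign(b-a)
    while s*(b-a)>.5:
        e=a+s*min(call,abs(b-a));o=[]
        for k in range(1,n+1):
            t=np.radians(a+(e-a)*k/n);dx=50*np.sin(t)-x;dz=50*np.cos(t)-z
            o.append([float(round(v,1)) for v in(.257*dz,dx,-.966*dz)])
        print(round(e,1),o);x+=o[-1][1];z+=-o[-1][2]/.966;a=e
    print("end cmd",round(x,1),round(z,1))
E
python3 -c "
from h import *
rep();path(38.5,-33.3,130,400)"
```

```text
t 5.65 loc [ 38.1 -90.1 -32.6] r 50.1 th 130.6 Frad -15.8 Ftan -4.1 Fy -4.1 w 23.4 rel [-2.203 -1.966 -0.287]
160 [[-0.7, -3.8, 2.6], [-1.6, -7.7, 5.9], [-2.3, -12.0, 8.8], [-3.0, -16.6, 11.2], [-3.5, -21.4, 13.2]]
190 [[-0.4, -5.0, 1.5], [-0.7, -10.1, 2.5], [-0.8, -15.4, 2.9], [-0.7, -20.6, 2.8], [-0.6, -25.8, 2.2]]
220 [[0.3, -5.1, -1.1], [0.7, -10.0, -2.8], [1.3, -14.8, -4.9], [2.0, -19.3, -7.5], [2.8, -23.4, -10.6]]
250 [[0.9, -3.9, -3.4], [1.9, -7.3, -7.2], [3.0, -10.3, -11.4], [4.2, -12.8, -15.8], [5.4, -14.9, -20.4]]
280 [[1.3, -1.5, -4.9], [2.6, -2.5, -9.8], [4.0, -3.0, -14.9], [5.3, -2.9, -19.9], [6.6, -2.2, -25.0]]
310 [[1.3, 1.1, -4.9], [2.6, 2.8, -9.7], [3.8, 5.1, -14.2], [4.9, 7.7, -18.6], [6.0, 10.9, -22.6]]
340 [[1.0, 3.6, -3.7], [1.9, 7.5, -7.0], [2.6, 11.8, -9.9], [3.3, 16.4, -12.4], [3.8, 21.2, -14.4]]
370 [[0.4, 5.0, -1.4], [0.6, 10.1, -2.4], [0.8, 15.4, -2.8], [0.7, 20.6, -2.8], [0.6, 25.8, -2.1]]
400 [[-0.3, 5.1, 1.1], [-0.7, 10.0, 2.7], [-1.3, 14.8, 4.9], [-2.0, 19.3, 7.5], [-2.8, 23.4, 10.5]]
end cmd 32.1 38.3
```

```bash
python3 -m jog '{"delta_rot":[[0,0,0],[0,0,0],[0,0,0],[0,0,0],[0,0,0]],"translation":[[-0.7,-3.8,2.6],[-1.6,-7.7,5.9],[-2.3,-12.0,8.8],[-3.0,-16.6,11.2],[-3.5,-21.4,13.2]],"hand":[-1,-1,-1,-1,-1]}' >/dev/null; python3 -c "
from h import *
rep()"; python3 -m jog '{"delta_rot":[[0,0,0],[0,0,0],[0,0,0],[0,0,0],[0,0,0]],"translation":[[-0.4,-5.0,1.5],[-0.7,-10.1,2.5],[-0.8,-15.4,2.9],[-0.7,-20.6,2.8],[-0.6,-25.8,2.2]],"hand":[-1,-1,-1,-1,-1]}' >/dev/null; python3 -c "
from h import *
rep()"
```

```text
t 6.15 loc [ 21.  -90.2 -45.3] r 49.9 th 155.1 Frad -1.1 Ftan -5.7 Fy -0.8 w 23.3 rel [-2.21  -1.97  -0.296]
t 6.65 loc [ -6.5 -90.4 -49.5] r 49.9 th -172.5 Frad 7.5 Ftan -6.3 Fy 1.5 w 23.2 rel [-2.208 -1.968 -0.292]
```

```bash
R='python3 -c "from h import *;rep()"'; python3 -m jog '{"delta_rot":[[0,0,0],[0,0,0],[0,0,0],[0,0,0],[0,0,0]],"translation":[[0.3,-5.1,-1.1],[0.7,-10.0,-2.8],[1.3,-14.8,-4.9],[2.0,-19.3,-7.5],[2.8,-23.4,-10.6]],"hand":[-1,-1,-1,-1,-1]}' >/dev/null; eval $R; python3 -m jog '{"delta_rot":[[0,0,0],[0,0,0],[0,0,0],[0,0,0],[0,0,0]],"translation":[[0.9,-3.9,-3.4],[1.9,-7.3,-7.2],[3.0,-10.3,-11.4],[4.2,-12.8,-15.8],[5.4,-14.9,-20.4]],"hand":[-1,-1,-1,-1,-1]}' >/dev/null; eval $R
```

```text
t 7.15 loc [-32.4 -90.4 -38.1] r 50.0 th -139.6 Frad 5.2 Ftan -7.6 Fy -0.1 w 23.2 rel [-2.205 -1.967 -0.287]
t 7.65 loc [-47.3 -90.4 -16.5] r 50.1 th -109.2 Frad 1.8 Ftan -8.2 Fy -1.1 w 23.3 rel [-2.205 -1.967 -0.288]
```

```bash
R='python3 -c "from h import *;rep()"'; python3 -m jog '{"delta_rot":[[0,0,0],[0,0,0],[0,0,0],[0,0,0],[0,0,0]],"translation":[[1.3,-1.5,-4.9],[2.6,-2.5,-9.8],[4.0,-3.0,-14.9],[5.3,-2.9,-19.9],[6.6,-2.2,-25.0]],"hand":[-1,-1,-1,-1,-1]}' >/dev/null; eval $R; python3 -m jog '{"delta_rot":[[0,0,0],[0,0,0],[0,0,0],[0,0,0],[0,0,0]],"translation":[[1.3,1.1,-4.9],[2.6,2.8,-9.7],[3.8,5.1,-14.2],[4.9,7.7,-18.6],[6.0,10.9,-22.6]],"hand":[-1,-1,-1,-1,-1]}' >/dev/null; eval $R
```

```text
t 8.15 loc [-49.3 -90.4   9.4] r 50.2 th -79.2 Frad -0.0 Ftan -6.1 Fy -1.5 w 23.4 rel [-2.205 -1.967 -0.288]
t 8.65 loc [-37.9 -90.4  32.8] r 50.1 th -49.1 Frad -1.9 Ftan -4.7 Fy -2.9 w 23.6 rel [-2.205 -1.967 -0.288]
```

```bash
R='python3 -c "from h import *;rep()"'; python3 -m jog '{"delta_rot":[[0,0,0],[0,0,0],[0,0,0],[0,0,0],[0,0,0]],"translation":[[1.0,3.6,-3.7],[1.9,7.5,-7.0],[2.6,11.8,-9.9],[3.3,16.4,-12.4],[3.8,21.2,-14.4]],"hand":[-1,-1,-1,-1,-1]}' >/dev/null; eval $R; python3 -m jog '{"delta_rot":[[0,0,0],[0,0,0],[0,0,0],[0,0,0],[0,0,0]],"translation":[[0.4,5.0,-1.4],[0.6,10.1,-2.4],[0.8,15.4,-2.8],[0.7,20.6,-2.8],[0.6,25.8,-2.1]],"hand":[-1,-1,-1,-1,-1]}' >/dev/null; eval $R; python3 - <<'E'
from h import *
from scipy.optimize import least_squares as ls
th=np.radians([71.7,101.9,131,155.1,187.5,220.4,250.8,280.8,310.9]);f=np.array([2.6,3.0,4.1,5.7,6.3,7.6,8.2,6.1,4.7])
A=np.c_[np.ones(9),np.sin(th),np.cos(th)];s=np.linalg.lstsq(A,f,rcond=None)[0];print(s,np.hypot(*s[1:]),"peak",np.degrees(np.arctan2(s[1],s[2])),(A@s-f).round(2))
E
```

```text
t 9.15 loc [-16.3 -90.3  47.4] r 50.2 th -19.0 Frad -6.6 Ftan -3.1 Fy -0.4 w 23.7 rel [-2.205 -1.967 -0.289]
t 9.65 loc [  9.1 -90.2  49.3] r 50.1 th 10.5 Frad -5.6 Ftan -0.6 Fy -2.4 w 23.4 rel [-2.205 -1.967 -0.288]
[ 4.73035823 -2.08729278 -1.84806126] 2.787852499421086 peak -131.52125087577215 [-0.43  0.07  0.27 -0.17  0.54 -0.11 -0.89  0.33  0.4 ]
```

```bash
python3 - <<'E'
from h import *
th=np.radians([71.7,101.9,131,155.1,187.5,220.4,250.8,280.8,310.9,341,370.5]);f=np.array([2.6,3.0,4.1,5.7,6.3,7.6,8.2,6.1,4.7,3.1,.6])
A=np.c_[np.ones(11),np.sin(th),np.cos(th)];s=np.linalg.lstsq(A,f,rcond=None)[0];print(s,np.hypot(*s[1:]),"peak",np.degrees(np.arctan2(s[1],s[2])),(A@s-f).round(2))
path(8.7,49.2,370,130)
E
```

```text
[ 4.46333878 -2.1999664  -2.35099581] 3.219787796981137 peak -136.900734894343 [-0.96 -0.2   0.25 -0.03  0.78  0.08 -0.89  0.08 -0.11 -0.14  1.15]
340 [[0.2, -5.2, -0.7], [0.2, -10.4, -0.7], [0.1, -15.7, -0.3], [-0.2, -20.8, 0.7], [-0.6, -25.8, 2.1]]
310 [[-0.5, -4.8, 2.0], [-1.2, -9.4, 4.5], [-2.0, -13.7, 7.4], [-2.8, -17.6, 10.7], [-3.8, -21.2, 14.4]]
280 [[-1.1, -3.2, 4.0], [-2.2, -5.8, 8.4], [-3.4, -8.1, 12.9], [-4.7, -9.8, 17.7], [-6.0, -10.9, 22.6]]
250 [[-1.3, -0.7, 5.1], [-2.7, -0.8, 10.1], [-4.0, -0.3, 15.1], [-5.4, 0.7, 20.1], [-6.6, 2.2, 24.9]]
220 [[-1.3, 2.1, 4.7], [-2.4, 4.6, 9.1], [-3.5, 7.6, 13.3], [-4.5, 11.0, 17.1], [-5.5, 14.9, 20.5]]
190 [[-0.8, 4.1, 3.1], [-1.5, 8.6, 5.7], [-2.1, 13.4, 7.8], [-2.5, 18.3, 9.5], [-2.8, 23.4, 10.6]]
160 [[-0.2, 5.2, 0.6], [-0.2, 10.4, 0.7], [-0.1, 15.7, 0.3], [0.2, 20.8, -0.7], [0.6, 25.8, -2.2]]
130 [[0.5, 4.8, -2.0], [1.2, 9.4, -4.4], [1.9, 13.7, -7.3], [2.8, 17.6, -10.6], [3.8, 21.2, -14.3]]
end cmd 38.3 -32.2
```

```bash
R='python3 -c "from h import *;rep()"'; python3 -m jog '{"delta_rot":[[0,0,0],[0,0,0],[0,0,0],[0,0,0],[0,0,0]],"translation":[[0.2,-5.2,-0.7],[0.2,-10.4,-0.7],[0.1,-15.7,-0.3],[-0.2,-20.8,0.7],[-0.6,-25.8,2.1]],"hand":[-1,-1,-1,-1,-1]}' >/dev/null; eval $R; python3 -m jog '{"delta_rot":[[0,0,0],[0,0,0],[0,0,0],[0,0,0],[0,0,0]],"translation":[[-0.5,-4.8,2.0],[-1.2,-9.4,4.5],[-2.0,-13.7,7.4],[-2.8,-17.6,10.7],[-3.8,-21.2,14.4]],"hand":[-1,-1,-1,-1,-1]}' >/dev/null; eval $R;python3 -m jog '{"delta_rot":[[0,0,0],[0,0,0],[0,0,0],[0,0,0],[0,0,0]],"translation":[[-1.1,-3.2,4.0],[-2.2,-5.8,8.4],[-3.4,-8.1,12.9],[-4.7,-9.8,17.7],[-6.0,-10.9,22.6]],"hand":[-1,-1,-1,-1,-1]}' >/dev/null; eval $R; python3 -m jog '{"delta_rot":[[0,0,0],[0,0,0],[0,0,0],[0,0,0],[0,0,0]],"translation":[[-1.3,-0.7,5.1],[-2.7,-0.8,10.1],[-4.0,-0.3,15.1],[-5.4,0.7,20.1],[-6.6,2.2,24.9]],"hand":[-1,-1,-1,-1,-1]}' >/dev/null; eval $R
```

```text
t 10.15 loc [-14.  -90.3  48.2] r 50.2 th -16.2 Frad -9.5 Ftan 6.3 Fy 1.4 w 23.3 rel [-2.209 -1.969 -0.296]
t 10.65 loc [-36.6 -90.4  34.1] r 50.1 th -47.1 Frad 4.4 Ftan 4.9 Fy -1.5 w 23.4 rel [-2.207 -1.969 -0.293]
t 11.15 loc [-49.3 -90.4   9.3] r 50.1 th -79.3 Frad 3.8 Ftan 3.5 Fy -2.5 w 23.4 rel [-2.205 -1.967 -0.289]
t 11.65 loc [-47.  -90.4 -17.5] r 50.1 th -110.4 Frad 2.3 Ftan 2.1 Fy -2.7 w 23.2 rel [-2.205 -1.967 -0.287]
```

```bash
R='python3 -c "from h import *;rep()"'; python3 -m jog '{"delta_rot":[[0,0,0],[0,0,0],[0,0,0],[0,0,0],[0,0,0]],"translation":[[-1.3,2.1,4.7],[-2.4,4.6,9.1],[-3.5,7.6,13.3],[-4.5,11.0,17.1],[-5.5,14.9,20.5]],"hand":[-1,-1,-1,-1,-1]}' >/dev/null; eval $R; python3 -m jog '{"delta_rot":[[0,0,0],[0,0,0],[0,0,0],[0,0,0],[0,0,0]],"translation":[[-0.8,4.1,3.1],[-1.5,8.6,5.7],[-2.1,13.4,7.8],[-2.5,18.3,9.5],[-2.8,23.4,10.6]],"hand":[-1,-1,-1,-1,-1]}' >/dev/null; eval $R;python3 -m jog '{"delta_rot":[[0,0,0],[0,0,0],[0,0,0],[0,0,0],[0,0,0]],"translation":[[-0.2,5.2,0.6],[-0.2,10.4,0.7],[-0.1,15.7,0.3],[0.2,20.8,-0.7],[0.6,25.8,-2.2]],"hand":[-1,-1,-1,-1,-1]}' >/dev/null; eval $R; python3 -m jog '{"delta_rot":[[0,0,0],[0,0,0],[0,0,0],[0,0,0],[0,0,0]],"translation":[[0.5,4.8,-2.0],[1.2,9.4,-4.4],[1.9,13.7,-7.3],[2.8,17.6,-10.6],[3.8,21.2,-14.3]],"hand":[-1,-1,-1,-1,-1]}' >/dev/null; eval $R
python3 -c "
from h import *
path(38.3,-32.2,130,40);path(32.1,38.3,40,130)"
```

```text
t 12.15 loc [-31.9 -90.4 -38.6] r 50.0 th -140.4 Frad 4.7 Ftan 1.0 Fy -2.5 w 23.3 rel [-2.205 -1.967 -0.288]
t 12.65 loc [ -8.1 -90.3 -49.3] r 49.9 th -170.6 Frad 5.3 Ftan 1.8 Fy -2.2 w 23.4 rel [-2.205 -1.967 -0.288]
t 13.15 loc [ 18.1 -90.2 -46.5] r 49.9 th 158.7 Frad 3.4 Ftan 2.5 Fy -1.5 w 23.0 rel [-2.205 -1.967 -0.289]
t 13.65 loc [ 38.6 -90.1 -31.6] r 49.9 th 129.3 Frad -0.1 Ftan 4.8 Fy -2.8 w 23.1 rel [-2.205 -1.967 -0.288]
100 [[1.1, 3.2, -4.1], [2.2, 5.8, -8.4], [3.5, 8.1, -13.0], [4.7, 9.8, -17.8], [6.0, 10.9, -22.7]]
70 [[1.3, 0.7, -5.0], [2.7, 0.8, -10.1], [4.0, 0.3, -15.1], [5.3, -0.7, -20.1], [6.6, -2.2, -24.9]]
40 [[1.2, -2.1, -4.7], [2.4, -4.6, -9.1], [3.5, -7.6, -13.2], [4.5, -11.0, -17.1], [5.5, -14.9, -20.5]]
end cmd 32.1 38.3
70 [[-0.9, 3.9, 3.4], [-1.9, 7.3, 7.3], [-3.0, 10.3, 11.4], [-4.2, 12.8, 15.8], [-5.4, 14.9, 20.5]]
100 [[-1.3, 1.5, 4.8], [-2.6, 2.5, 9.8], [-3.9, 3.0, 14.8], [-5.3, 2.9, 19.9], [-6.6, 2.2, 24.9]]
130 [[-1.3, -1.1, 4.9], [-2.6, -2.8, 9.7], [-3.8, -5.1, 14.3], [-5.0, -7.7, 18.6], [-6.0, -10.9, 22.6]]
end cmd 38.3 -32.1
```

```bash
R='python3 -c "from h import *;rep()"'; python3 -m jog '{"delta_rot":[[0,0,0],[0,0,0],[0,0,0],[0,0,0],[0,0,0]],"translation":[[1.1,3.2,-4.1],[2.2,5.8,-8.4],[3.5,8.1,-13.0],[4.7,9.8,-17.8],[6.0,10.9,-22.7]],"hand":[-1,-1,-1,-1,-1]}' >/dev/null; eval $R; python3 -m jog '{"delta_rot":[[0,0,0],[0,0,0],[0,0,0],[0,0,0],[0,0,0]],"translation":[[1.3,0.7,-5.0],[2.7,0.8,-10.1],[4.0,0.3,-15.1],[5.3,-0.7,-20.1],[6.6,-2.2,-24.9]],"hand":[-1,-1,-1,-1,-1]}' >/dev/null; eval $R;python3 -m jog '{"delta_rot":[[0,0,0],[0,0,0],[0,0,0],[0,0,0],[0,0,0]],"translation":[[1.2,-2.1,-4.7],[2.4,-4.6,-9.1],[3.5,-7.6,-13.2],[4.5,-11.0,-17.1],[5.5,-14.9,-20.5]],"hand":[-1,-1,-1,-1,-1]}' >/dev/null; eval $R
```

```text
t 14.15 loc [ 49.2 -90.1  -8.2] r 49.9 th 99.4 Frad -2.5 Ftan 6.2 Fy -1.1 w 22.9 rel [-2.205 -1.967 -0.288]
t 14.65 loc [ 46.8 -90.1  17.5] r 50.0 th 69.5 Frad -6.5 Ftan 7.7 Fy -1.1 w 23.3 rel [-2.205 -1.967 -0.288]
t 15.15 loc [ 31.9 -90.1  38.6] r 50.1 th 39.6 Frad -11.8 Ftan 8.1 Fy -0.2 w 23.4 rel [-2.205 -1.967 -0.288]
```

```bash
R='python3 -c "from h import *;rep()"'; python3 -m jog '{"delta_rot":[[0,0,0],[0,0,0],[0,0,0],[0,0,0],[0,0,0]],"translation":[[-0.9,3.9,3.4],[-1.9,7.3,7.3],[-3.0,10.3,11.4],[-4.2,12.8,15.8],[-5.4,14.9,20.5]],"hand":[-1,-1,-1,-1,-1]}' >/dev/null; eval $R; python3 -m jog '{"delta_rot":[[0,0,0],[0,0,0],[0,0,0],[0,0,0],[0,0,0]],"translation":[[-1.3,1.5,4.8],[-2.6,2.5,9.8],[-3.9,3.0,14.8],[-5.3,2.9,19.9],[-6.6,2.2,24.9]],"hand":[-1,-1,-1,-1,-1]}' >/dev/null; eval $R;python3 -m jog '{"delta_rot":[[0,0,0],[0,0,0],[0,0,0],[0,0,0],[0,0,0]],"translation":[[-1.3,-1.1,4.9],[-2.6,-2.8,9.7],[-3.8,-5.1,14.3],[-5.0,-7.7,18.6],[-6.0,-10.9,22.6]],"hand":[-1,-1,-1,-1,-1]}' >/dev/null; eval $R
```

```text
t 15.65 loc [ 46.6 -90.1  18.1] r 50.0 th 68.7 Frad -7.2 Ftan -1.5 Fy -2.0 w 23.4 rel [-2.204 -1.967 -0.287]
t 16.15 loc [ 49.5 -90.1  -6.8] r 50.0 th 97.9 Frad -8.2 Ftan -2.6 Fy -3.5 w 23.4 rel [-2.205 -1.967 -0.289]
t 16.65 loc [ 40.6 -90.2 -29.1] r 50.0 th 125.6 Frad -7.3 Ftan -3.7 Fy -2.1 w 23.5 rel [-2.207 -1.969 -0.294]
```

```bash
python3 - <<'E'
from h import *
D=[(71.7,-2.6,1,-6.1),(101.9,-3.,1,-8.2),(130.6,-4.1,1,-15.8),(155.1,-5.7,1,-1.1),(187.5,-6.3,1,7.5),(220.4,-7.6,1,5.2),(250.8,-8.2,1,1.8),(280.8,-6.1,1,0),(310.9,-4.7,1,-1.9),(341,-3.1,1,-6.6),(10.5,-.6,1,-5.6),
(343.8,6.3,-1,-9.5),(312.9,4.9,-1,4.4),(280.7,3.5,-1,3.8),(249.6,2.1,-1,2.3),(219.6,1.,-1,4.7),(189.4,1.8,-1,5.3),(158.7,2.5,-1,3.4),(129.3,4.8,-1,-.1),(99.4,6.2,-1,-2.5),(69.5,7.7,-1,-6.5),(39.6,8.1,-1,-11.8),(68.7,-1.5,1,-7.2),(97.9,-2.6,1,-8.2),(125.6,-3.7,1,-7.3)]
D=np.array(D);t=np.radians(D[:,0]);f=-D[:,1];d=D[:,2]
def fit(i,full):
    A=np.c_[d,np.sin(t),np.cos(t)][i]
    if full:A=np.c_[A,D[i,3]]
    s,*_=np.linalg.lstsq(A,f[i],rcond=None);p=np.degrees(np.arctan2(s[1],s[2]))%360
    print(s.round(2),"amp",np.hypot(s[1],s[2]).round(2),"peak",p.round(1),"target",(p-90).round(1),"rms",np.std(A@s-f[i]).round(2))
for full in(0,1):
    for i in (np.arange(25)>=0,d>0,d<0): fit(i,full)
path(38.3,-32.1,130,135)
E
```

```text
[ 4.52 -2.17 -2.47] amp 3.29 peak 221.3 target 131.3 rms 0.45
[ 4.44 -2.23 -2.33] amp 3.23 peak 223.7 target 133.7 rms 0.53
[ 4.67 -2.04 -2.68] amp 3.37 peak 217.2 target 127.2 rms 0.26
[ 4.54 -2.09 -2.41  0.01] amp 3.2 peak 220.9 target 130.9 rms 0.45
[ 4.39 -2.32 -2.38 -0.02] amp 3.33 peak 224.2 target 134.2 rms 0.52
[ 4.68 -2.08 -2.74 -0.01] amp 3.44 peak 217.2 target 127.2 rms 0.25
135 [[-0.2, -0.6, 0.7], [-0.3, -1.1, 1.3], [-0.5, -1.7, 1.9], [-0.7, -2.3, 2.5], [-0.8, -2.9, 3.1]]
end cmd 35.4 -35.3
```

```bash
R='python3 -c "from h import *;rep()"'; python3 -m jog '{"delta_rot":[[0,0,0],[0,0,0],[0,0,0],[0,0,0],[0,0,0]],"translation":[[-0.2,-0.6,0.7],[-0.2,-0.6,0.7],[-0.2,-0.6,0.7],[-0.2,-0.6,0.7],[-0.2,-0.6,0.7]],"hand":[-1,-1,-1,-1,-1]}' >/dev/null; eval $R; python3 -m jog '{"delta_rot":[[0,0,0],[0,0,0],[0,0,0],[0,0,0],[0,0,0]],"translation":[[0,0,0],[0,0,0],[0,0,0],[0,0,0],[0,0,0]],"hand":[-1,-1,-1,-1,-1]}' >/dev/null; eval $R; python3 - <<'E'
from h import *
print(get_obs()["qvel"].round(4))
im=optics.get_image("side");w=optics.get_image("top")
cv2.imwrite("pics/end.png",np.hstack([cv2.resize(im[140:300,220:440],None,fx=1.8,fy=1.8),cv2.resize(w[130:290,150:370],None,fx=1.8,fy=1.8)])[:,:,::-1])
E
```

```text
t 17.15 loc [ 40.  -90.1 -30. ] r 50.0 th 126.9 Frad -7.9 Ftan -3.6 Fy -2.1 w 23.2 rel [-2.207 -1.969 -0.294]
t 17.65 loc [ 40.  -90.1 -30. ] r 50.0 th 126.9 Frad -6.8 Ftan -3.1 Fy -1.9 w 23.2 rel [-2.207 -1.969 -0.294]
[ 0.0007  0.0009  0.0009 -0.0002  0.0003 -0.0018]
```

View pics/end.png

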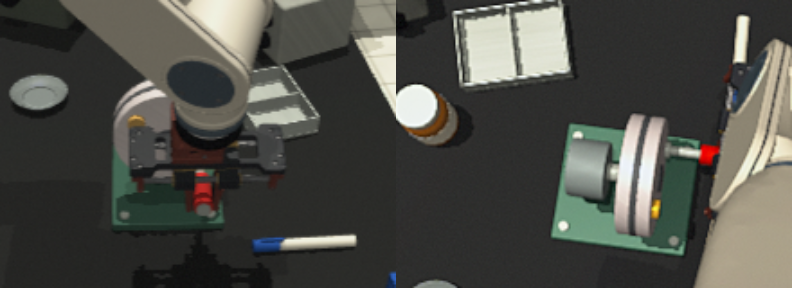

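```bash
R='python3 -c "from h import *;rep()"'; python3 -m jog '{"delta_rot":[[0,0,0],[0,0,0],[0,0,0],[0,0,0],[0,0,0]],"translation":[[-0.4,-1.1,1.3],[-0.7,-2.2,2.6],[-0.7,-2.2,2.6],[-0.7,-2.2,2.6],[-0.7,-2.2,2.6]],"hand":[-1,-1,-1,-1,-1]}' >/dev/null; eval $R; python3 -m jog '{"delta_rot":[[0,0,0],[0,0,0],[0,0,0],[0,0,0],[0,0,0]],"translation":[[0,0,0],[0,0,0],[0,0,0],[0,0,0],[0,0,0]],"hand":[-1,-1,-1,-1,-1]}' >/dev/null; eval $R
```

```text
t 18.25 loc [ 37.7 -90.1 -32.8] r 50.0 th 131.0 Frad -7.0 Ftan -3.9 Fy -2.1 w 23.3 rel [-2.207 -1.969 -0.293]
t 18.75 loc [ 37.8 -90.1 -32.8] r 50.0 th 130.9 Frad -7.0 Ftan -2.4 Fy -2.0 w 23.2 rel [-2.207 -1.969 -0.294]
```

```bash
python3 -c "
from workcell import ctrl
print(ctrl.close_job())"
```

```text
the job is handed in; nothing more can be done
None
```

I gripped the red crank grip from above and wound the rotor 330° forward and 330° back. I then stopped it with the crank at 131°, which by my measurements puts the heavy side straight down. The rotor is at rest and still gripped, and I handed the job in at about 19 s.

- **Heavy side:** the wrist forces over 25 samples gave a bearing drag of about 0.226 N m and a weight torque of about 0.165 N m, both matching what you gave. The fit puts the heavy side down at a crank angle of 131°. Fitting each direction separately gave 134° (forward) and 127° (back), so they disagree by about 6°. A small force-sensor offset could add about 5° more, still within your 15°.
- **Final checks:** the crank settled at 130.9° by the arm's position, and the grip opening was a steady 23 mm. A steady 7 N radial and 2.4 N tangential force remains, below what the bearing drag holds.
- **Correction:** my first attempt to stop fell about 4° short, at 126.9°, and one small nudge fixed it. The 131° is by arm position and force only; the last picture came before the nudge, and the arm hid most of the crank in it.
- **Bystanders:** in the last picture the dish, jar, tray and pen looked undisturbed. The beaker and screwdriver were outside that view, and the arm never worked near them.

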